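# Scan pass of a manuscript leaf: roll the carriage, catch it and park it at the mark

### The job

The leaf carriage rolls almost without friction: push it from behind, towards the red stop, and let go before its red pointer reaches the blue scan window, so that it rolls through the whole window untouched at 0.09 to 0.22 m/s. Then get ahead of it and brake it gently by hand on its front end, with no knock (contact under 6 N throughout), so that it is left released and at rest with the pointer at the line of the yellow mark, within 10 mm. It must never hit the red stop; do not touch the glazed top, and leave everything else on the table alone.

Things in the scene. Friction and masses are not known exactly. Their poses are not given: they have to be found in the camera images.
- rail: Fixed roller bench, turned up to 0.06 rad: blue bed 150 mm wide (x), two steel rails with tops 22 mm above the table. Origin: on the table, on the bench's centre line. Its y axis runs along the rails; the carriage travels towards -y. The bed spans y = -480 to +440 mm, with a low end cap (26 mm high) at y = +415 to +435 mm.
- carriage: Low carriage, slides along the rail's y only; axes parallel to the rail's. 130 mm long (y), 140 wide (x), too wide to grasp, top 60 mm above the table. Origin: centre of its underside, 22 mm above the table. Nominal mass 3.1 kg (true 0.75 to 1.3 times); rolling friction about 0.02 N plus 0.35 N per m/s: coasts with time constant 6 to 9 s. Starts at rest, centre at rail y = +250 to +310 mm.
- front (a point): Centre of the carriage's front end, a flat black buffer plate towards the stop (65 mm to -y of the carriage's centre), 140 mm wide, 24 to 58 mm above the table; this point is 41 mm up. The face to brake on. The plate is sprung: 2000 N/m with 60 N per m/s of damping, 8 mm travel; a resting hand met at 40 mm/s feels some 3.5 N.
- rear (a point): Centre of the carriage's rear end, an equal sprung buffer plate 65 mm to +y of its centre, 41 mm above the table. The face to push on.
- stop (a point): Centre of the black buffer on the red stop block (130 mm wide, top 52 mm above the table), facing the carriage at y = -435 mm of the rail, 36 mm above the table. The carriage's front face must never reach it.
- pointer (a point): Tip of the red pointer (6 mm wide) that sticks out of the carriage's +x side: 90 mm in +x from the carriage's centre line, at the middle of its length (the carriage's y = 0), 38 mm above the table.
- pane_top (a point): Clear pane over the parchment leaf, 140 x 98 x 4 mm, the top of the carriage, set back 16 mm from each end face; this point: centre of its upper face, 60 mm above the table. Not to be touched.
- scanner: Fixed scan head on a post, 170 to 270 mm in +x from the rail's centre line, up to 0.17 m high. It carries the scan window, a blue strip 100 mm long beside the bed between white edges. Origin: on the table, on the rail's centre line, level with the window's middle; axes parallel to the rail's: the pointer enters the window at y = +50 mm and leaves it at y = -50 mm.
- mark: Yellow parking clip, 40 mm long, 12 mm high, with a black line, 90 to 120 mm in +x from the rail's centre line. Origin: on the table, on the rail's centre line, level with the black line; axes parallel to the rail's. The pointer is at the mark when its y here is 0. The carriage would strike the stop 85 to 220 mm further on.
- jar: Amber jar with white cap, 60 mm diameter, 85 mm high, standing on the table. Origin: centre of its underside. Leave alone.
- loupe: Brass magnifier, disc of 68 mm diameter, 28 mm high. Origin: centre of its underside. Leave alone.
- brush: Flat brush lying on the table. Leave alone.
- weight: Steel paperweight with a small knob, 56 mm diameter, 58 mm high. Origin: centre of its underside. Leave alone.

How it is judged:
By the outcome, as a careful person would: the job done as asked, in the order asked, and still so for the second after the job is handed in, with the robot touching nothing.
It also fails if it takes over 48 s, if anything falls off the work surface, if the arm or the gripper's body presses on something with over 40 N, if the wrist force passes 120 N, or if a joint passes its speed limit or range.

### The arm

A 6-joint arm with a two-finger parallel gripper is mounted at the origin on the work surface. World frame = base frame: x ahead of the robot, y to its left, z up, the work surface at z = 0. Lengths are in mm, angles in degrees, forces in N, time in s.
With the tool pointing down it reaches from about 300 to 850 mm from the base axis. Payload 4.2 kg.
Tool frame: the origin (TCP) lies midway between the tips of the shut fingers; the grasp point (between the pads) lies 19 mm behind it; z points along the fingers, y is the line along which they close (so a half turn about z gives the same grasp; the last joint's range is limited). The gripper opens to 91 mm and grips with 3 to 60 N. Pads are 32 mm wide; open, the fingers measure 118 mm over their backs; the gripper's body (76 mm by 178 mm) begins 60 mm behind the grasp point.
Start: joints at [-67.323, 18.312, 89.639, -0, 72.044, -1.146], TCP at [232.26, -526.021, 213.976] pointing down, gripper open.
Joint ranges: [-177.97, 177.97], [-48.28, 115.42], [12.27, 149.76], [-77.06, 257.06], [2.81, 150.46], [-146.56, 146.56]. Speed limits (degrees/s): [147.25, 147.25, 180, 180, 180, 180].

### API

Orientations are given as [roll, pitch, yaw] about the fixed x, y, z axes, in that order (R = Rz(yaw) Ry(pitch) Rx(roll)).
In Python, from workcell import env gives the robot as it stands.
- The arm moves only by the tool send_rows, never from a script. Its argument "steps" is a list that holds one entry, the list of rows, each a list of 5 numbers: the shift along the tool's x, y, z scaled (see below), then the turn about the tool's z scaled (see below), then the opening, from 0 (shut) to 1 (fully open). In form: [[[dx, dy, dz, yaw, fingers], ...]]. A call has 1 to 5 rows; each row shifts and turns the commanded pose from where the row before left it, along the tool's axes as they then stand; what a row does not reach is not made up. The controller multiplies each number of a shift by 0.04 m and each number of a turn by 0.12 rad. A row lasts 1/12 s, in which the tool goes at most 41.7 mm and 7.16 degrees, less where a joint would pass 70% of its speed; a pose out of reach is approached as far as the arm can. A call with a number of a shift or a turn outside -1 to 1 is refused whole. A call with a gripper value outside its range is refused whole. The fingers move at their own pace and stop on an object; "squeeze" is the grip in N (left out, the last holds). Time passes only in rows, so rows that do not move let the fingers close. It gives the time, the measured TCP pose, the force, the opening and the grip force at its end, in the units of the state.
- env.state(): the state, without advancing time (a new reading comes with each control period).
- env.grab_frame(name): name is "scene" or "side" or "wrist"; returns a dict with "pixels" (420x560x3 uint8, red, green, blue), "depth" (420x560 float32, mm along the optical axis (not along the pixel's ray), 0 where there is no reading), "intrinsics" (3x3 intrinsics, pixels), "cam_to_world" (4x4, takes a point from camera to world coordinates). Camera axes: x right, y down, z forward; pixel columns grow to the right and rows downward; lengths in mm; the calibration is good to about 2 mm. The wrist camera is an equidistant fisheye: a pixel r from the principal point sees the ray r / f radians off the axis. A picture is of the moment at which its call begins.
- env.job_done(): hands the job in; it is judged then, once.
The state is a dict: "time_s": time; "qpos": joint angles; "qvel": joint speeds; "effort": joint torques, N m; "ee_pos": TCP position; "ee_rot": TCP orientation; "force": force on the tool from outside, world axes, zero at the start; "torque": the same for the moment, N m; "gripper_width": finger opening in mm; "gripper_force": force on a finger pad.
Only numpy, scipy, OpenCV 4.12 (cv2) and the standard library are available. Lean on these libraries where they do the work, as an engineer would, in place of code of your own. Each camera call takes 0.05 s, during which the arm holds its last target. There are 200 camera calls.

## Working session

There is one attempt and no reset: what is moved stays moved. The work goes in short steps, Python scripts to look and compute and a tool call to move; the robot and the scene stay as the last step left them, time stands still between calls to the robot, and variables do not carry over. Pictures are saved under pics/ and viewed, at most 10 in all, crops included, and the job is handed in when it is done.

Besides the shell and the picture viewer there is one more tool, called after "Call:" by a JSON object that holds its "method" and its "body". send_rows: Moves the arm, as the interface text tells. Shifts and turns lie within -1 to 1; 1 stands for 0.04 m of shift or 0.12 rad of turn. Its arguments: {"type":"object","properties":{"steps":{"type":"array"},"squeeze":{"type":"number"}},"required":["steps"]}

```bash
ls; mkdir -p pics; python3 - <<'E'
from workcell import env
import cv2,numpy as np
s=env.state();print(s)
for n in("scene","side"):
    f=env.grab_frame(n);cv2.imwrite(f"pics/{n}0.png",f["pixels"][:,:,::-1]);np.savez(f"{n}0.npz",**f)
    print(n,f["intrinsics"],f["cam_to_world"])
E
```

```text
pics
{'time_s': 0.0, 'qpos': array([-6.73224464e+01,  1.83500028e+01,  8.97057121e+01, -1.53605921e-03,
        7.20422815e+01, -1.14854582e+00]), 'qvel': array([-0.16136401, -0.07076665,  0.01793419, -0.03668575, -0.01765226,
        0.04557447]), 'effort': array([-7.01549743e-04, -4.12462449e+01, -2.31973135e+01,  7.26164994e-02,
        4.59191320e-02, -1.67041508e-04]), 'ee_pos': array([ 232.05654953, -525.55433449,  213.14139226]), 'ee_rot': array([-1.79901994e+02, -5.04171498e-04,  2.38265738e+01]), 'force': array([-0.65944064,  0.36656849,  0.19381236]), 'torque': array([-0.00921458, -0.02199197, -0.04175079]), 'gripper_force': 0.0, 'gripper_width': 91.47627693429656}
scene [[421.35523389   0.         281.73280181]
 [  0.         421.35523389 216.57763649]
 [  0.           0.           1.        ]] [[ 3.87102532e-01  7.82893011e-01 -4.87062791e-01  1.04198289e+03]
 [ 9.21934148e-01 -3.36526159e-01  1.91800864e-01 -1.86125319e+02]
 [-1.37498143e-02 -5.23286419e-01 -8.52045930e-01  9.03768683e+02]
 [ 0.00000000e+00  0.00000000e+00  0.00000000e+00  1.00000000e+00]]
side [[525.03437555   0.         274.10275143]
 [  0.         525.03437555 213.42794485]
 [  0.           0.           1.        ]] [[ 9.95325169e-01 -7.25542982e-02  6.37470102e-02  4.93535182e+02]
 [-9.65709865e-02 -7.56945192e-01  6.46303351e-01 -9.23960182e+02]
 [ 1.36090684e-03 -6.49438104e-01 -7.60413241e-01  1.12311803e+03]
 [ 0.00000000e+00  0.00000000e+00  0.00000000e+00  1.00000000e+00]]
```

View pics/scene0.png

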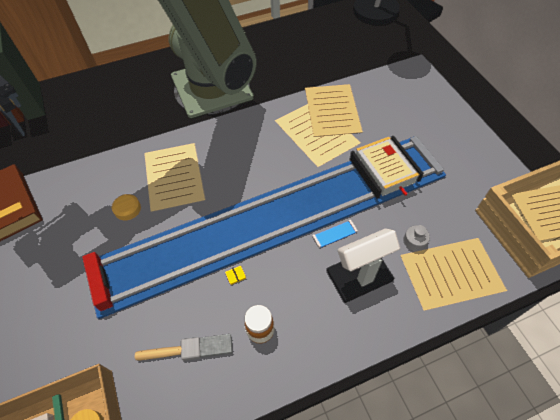

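View pics/side0.png

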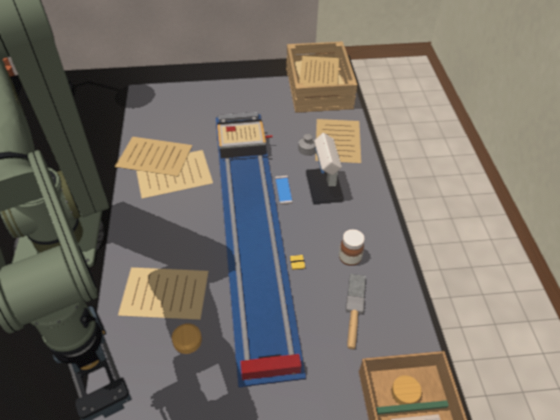

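The scene view shows the carriage at px (388,165), pointer (404,191), window (335,233), mark (236,274), and stop (96,283). The side view shows the same layout, with the arm clear of the bench on the robot's right.

```bash
cat > m.py <<'E'
import cv2,numpy as np
def ray(f,px,z):
    K,T=f["intrinsics"],f["cam_to_world"]
    p=np.atleast_2d(px).astype(float)
    d=np.c_[(p-K[:2,2])/[K[0,0],K[1,1]],np.ones(len(p))]@T[:3,:3].T
    return (T[:3,3]+d*((z-T[2,3])/d[:,2])[:,None])
def mask(f,lo,hi,roi=None,amin=15):
    h=cv2.cvtColor(f["pixels"],cv2.COLOR_RGB2HSV)
    m=cv2.inRange(h,np.array(lo),np.array(hi))
    if roi: k=np.zeros_like(m);x0,y0,x1,y1=roi;k[y0:y1,x0:x1]=1;m=m*k
    return m
def cloud(f,m):
    v,u=np.nonzero((m>0)&(f["depth"]>0));z=f["depth"][v,u];K,T=f["intrinsics"],f["cam_to_world"]
    c=np.c_[(u-K[0,2])/K[0,0]*z,(v-K[1,2])/K[1,1]*z,z]
    return c@T[:3,:3].T+T[:3,3]
E
python3 - <<'E'
from m import *
R={"scene":dict(bed=(80,130,450,320),win=(310,215,360,250),mark=(220,260,250,290),stop=(75,245,120,320),ptr=(396,182,415,200)),
"side":dict(bed=(210,110,310,385),win=(270,170,295,210),mark=(285,250,310,275),stop=(235,350,305,382),ptr=(264,128,275,145))}
C=dict(bed=((105,120,40),(125,255,160)),win=((95,120,180),(115,255,255)),mark=((22,150,120),(35,255,255)),stop=((0,150,60),(8,255,255)),ptr=((0,130,60),(10,255,255)))
for n in R:
    f=dict(np.load(n+"0.npz"))
    for k,r in R[n].items():
        m=mask(f,*C[k],r)
        nn,l,st,c=cv2.connectedComponentsWithStats(m)
        if k!="mark":
            m=(l==1+np.argmax(st[1:,4])) if k!="bed" else m
        P=cloud(f,m);v,u=np.nonzero(m)
        print(n,k,len(P),"med",np.median(P,0).round(1),"min",np.percentile(P,2,0).round(1),"max",np.percentile(P,98,0).round(1), "px",u.mean().round(1),v.mean().round(1))
        rect=cv2.minAreaRect(P[:,:2].astype(np.float32));print("   rect",np.round(rect[0],1),np.round(rect[1],1),round(rect[2],2))
        if k in("win","mark","ptr"):
            print("   ray centroid z=0,12,38",[ray(f,(u.mean(),v.mean()),z)[0].round(1)[:2] for z in(0,12,38)])
E
```

```text
scene bed 8893 med [ 536.  -144.2   12. ] min [ 451.9 -415.5    5.9] max [606.6 421.   15.6] px 241.1 233.6
   rect [546.    1.5] [198.  916.8] 1.77
scene win 472 med [624.3 116.    6.2] min [607.1  72.4   3. ] max [640.8 160.4   9.5] px 334.7 233.4
   rect [623.8 116.8] [36.4 94.7] 1.34
   ray centroid z=0,12,38 [array([621.3, 117.9]), array([626.8, 113.9]), array([638.9, 105.2])]
scene mark 226 med [ 633.4 -145.    10.2] min [ 616.2 -162.5    4.1] max [ 648.5 -124.9   13.7] px 235.2 274.7
   rect [ 631.8 -143.6] [34.5 39.1] 0.86
   ray centroid z=0,12,38 [array([ 628.9, -143.4]), array([ 634.4, -143.9]), array([ 646.3, -145.2])]
scene stop 873 med [ 548.5 -431.5   51.5] min [ 475.4 -447.2   22.6] max [ 600.3 -418.    55.1] px 96.1 281.2
   rect [ 536.6 -433.6] [130.6  30.2] 2.16
scene ptr 23 med [597.8 314.   41.2] min [583.7 311.6  37.5] max [609.1 318.2  44.7] px 402.7 190.3
   rect [596.4 314.9] [ 6.7 25.8] 89.9
   ray centroid z=0,12,38 [array([575.8, 338.1]), array([582. , 331.1]), array([595.4, 316. ])]
side bed 8676 med [ 524.8 -163.    10.3] min [ 452.9 -453.5    5.4] max [
[... 249 characters left out ...]
23.3, 121.7]), array([621.9, 110.5]), array([618.9,  86.3])]
side mark 112 med [ 631.  -150.1    8.3] min [ 615.9 -163.7    4.7] max [ 644.5 -126.7   13.4] px 297.2 262.0
   rect [ 630.4 -145.1] [39.2 29.8] 89.52
   ray centroid z=0,12,38 [array([ 631.7, -140.8]), array([ 630.2, -149.2]), array([ 627. , -167.3])]
side stop 667 med [ 529.2 -437.    50.1] min [ 475.  -450.5   43.2] max [ 593.2 -421.8   54.5] px 268.9 364.1
   rect [ 534.3 -435.1] [123.  32.] 2.09
side ptr 10 med [594.4 314.5  38.4] min [587.4 310.3  32.1] max [604.9 317.6  42.2] px 267.7 136.3
   rect [595.8 313.8] [ 7.2 18.1] 71.52
   ray centroid z=0,12,38 [array([598.7, 357.3]), array([597.6, 343.6]), array([595.1, 314. ])]
```

```bash
python3 - <<'E'
from m import *
A={}
for n,roi in(("scene",(80,130,450,320)),("side",(210,110,310,385))):
    f=dict(np.load(n+"0.npz"));P=cloud(f,mask(f,(105,120,40),(125,255,160),roi))
    ys=np.arange(-380,200,20)
    for q in(3,97):
        e=[np.percentile(B[:,0],q) if len(B:=P[(abs(P[:,1]-y)<10)&(P[:,2]<18)])>20 else np.nan for y in ys]
        e=np.array(e);ok=~np.isnan(e);p=np.polyfit(ys[ok],e[ok],1);r=e[ok]-np.polyval(p,ys[ok]);g=abs(r)<5;p=np.polyfit(ys[ok][g],e[ok][g],1)
        print(n,q,"slope",p[0].round(4),"x(y=0)",p[1].round(1),"rms",r.std().round(1))
th=0.028;rx=np.array([np.cos(th),np.sin(th)]);ry=np.array([-np.sin(th),np.cos(th)])
for n,car,mk,wn,st in(("scene",(340,130,430,205),(222,262,250,288),(308,214,362,250),(75,245,125,320)),("side",(210,110,275,160),(285,250,310,275),(270,170,298,210),(235,340,305,382))):
    f=dict(np.load(n+"0.npz"))
    P=cloud(f,mask(f,(0,0,0),(180,255,255),car));Q=P[(P[:,2]>48)&(P[:,2]<75)]
    print(n,"carriage y",np.percentile(Q[:,:2]@ry,[.5,2,50,98,99.5]).round(1),"x",np.percentile(Q[:,:2]@rx,[1,50,99]).round(1))
    # mark: black line pixels between yellow
    m=mask(f,(22,150,120),(35,255,255),mk);nn,l,s,c=cv2.connectedComponentsWithStats(m)
    print("  mark comps",[(int(s[i,4]),(ray(f,c[i],11)[0,:2]@np.c_[rx,ry]).round(1)) for i in range(1,nn)])
    h=cv2.convexHull(np.argwhere(m)[:,::-1].astype(np.int32)).astype(np.int32)
    d=np.zeros_like(m);cv2.fillConvexPoly(d,h,255);d=d*(m==0)*(f["pixels"].max(2)<90)
    v,u=np.nonzero(d);print("  line",len(u),(ray(f,(u.mean(),v.mean()),12)[0,:2]@np.c_[rx,ry]).round(1))
    m=mask(f,(95,120,180),(115,255,255),wn);v,u=np.nonzero(m);r=ray(f,np.c_[u,v],4)[:,:2]@ry;print("  win y",np.percentile(r,[1,50,99]).round(1))
    P=cloud(f,mask(f,(0,0,0),(180,255,255),st));Q=P[P[:,2]>25];print("  stop y",np.percentile(Q[:,:2]@ry,[1,50,97,99.5]).round(1))
    m=mask(f,(0,130,60),(10,255,255),(396,182,415,200) if n=="scene" else (264,128,275,145));v,u=np.nonzero(m);print("  ptr",(ray(f,(u.mean(),v.mean()),39)[0,:2]@np.c_[rx,ry]).round(1))
E
```

```text
scene 3 slope -0.034 x(y=0) 452.9 rms 1.9
scene 97 slope -0.0302 x(y=0) 596.8 rms 0.4
side 3 slope -0.0267 x(y=0) 453.2 rms 0.7
side 97 slope -0.0311 x(y=0) 590.1 rms 0.4
scene carriage y [231.9 232.8 293.7 360.3 363.1] x [451.9 526.9 591.2]
  mark comps [(227, array([ 629.7, -161.6]))]
  line 9 [ 627.4 -161.2]
  win y [ 54.5  99.  144.6]
  stop y [-463.5 -445.2 -429.4 -427.7]
  ptr [604.5 298.6]
side carriage y [229.4 231.4 289.5 361.4 364.7] x [453.4 521.3 590.6]
  mark comps [(45, array([ 626.2, -152.7])), (68, array([ 625.8, -174.8]))]
  line 0 [nan nan]
  win y [ 59.3 100.3 142.9]
  stop y [-465.3 -454.3 -432.  -428.5]
  ptr [603.6 296. ]<stdin>:20: RuntimeWarning: Mean of empty slice.
  ret = ret.dtype.type(ret / rcount)
```

Call:
{"method": "send_rows", "body": {"steps": [[[0,0,0,0.81,0],[0,0,0,0.81,0],[0,0,0,0.81,0],[0,0,0,0.81,0],[0,0,0,0,0]]], "squeeze": 30}}

```text
time_s: 0.52
ee_pos: [232.1, -525.8, 213.5]
ee_rot: [-180.0, 0.0, 1.5]
force: [0.0, -0.1, 0.2]
gripper_width: 60.7
gripper_force: 0.0
```

Call:
{"method": "send_rows", "body": {"steps": [[[0.31,-0.93,0,0,0],[0.31,-0.93,0,0,0],[0.31,-0.93,0,0,0],[0.31,-0.93,0,0,0],[0.31,-0.93,0,0,0]]]}}

```text
time_s: 0.93
ee_pos: [289.1, -336.5, 213.7]
ee_rot: [-180.0, 0.0, 1.7]
force: [0.8, 0.4, 0.0]
gripper_width: 27.6
gripper_force: 0.0
```

Call:
{"method": "send_rows", "body": {"steps": [[[0.3,-0.91,0,0,0],[0.3,-0.91,0,0,0],[0.3,-0.91,0,0,0],[0.3,-0.91,0,0,0],[0.3,-0.91,0,0,0]]]}}

```text
time_s: 1.35
ee_pos: [344.1, -153.1, 214.0]
ee_rot: [180.0, -0.0, 1.7]
force: [0.3, -0.1, 0.2]
gripper_width: 0.5
gripper_force: 0.0
```

Call:
{"method": "send_rows", "body": {"steps": [[[0.3,-0.91,0,0,0],[0.3,-0.91,0,0,0],[0.3,-0.91,0,0,0],[0.3,-0.91,0,0,0],[0.3,-0.91,0,0,0]]]}}

```text
time_s: 1.77
ee_pos: [399.2, 30.6, 214.0]
ee_rot: [180.0, -0.0, 1.7]
force: [1.3, -0.9, -0.5]
gripper_width: 0.4
gripper_force: 0.0
```

Call:
{"method": "send_rows", "body": {"steps": [[[0.3,-0.91,0,0,0],[0.3,-0.91,0,0,0],[0.3,-0.91,0,0,0],[0.3,-0.91,0,0,0],[0.3,-0.91,0,0,0]]]}}

```text
time_s: 2.18
ee_pos: [454.3, 214.2, 213.7]
ee_rot: [180.0, 0.0, 1.7]
force: [1.2, -0.1, -0.4]
gripper_width: 0.4
gripper_force: 0.0
```

Call:
{"method": "send_rows", "body": {"steps": [[[0.3,-0.91,0,0,0],[0.3,-0.91,0,0,0],[0.3,-0.91,0,0,0],[0.3,-0.91,0,0,0],[0,0,0,0,0]]]}}

```text
time_s: 2.6
ee_pos: [499.7, 365.3, 212.4]
ee_rot: [-179.8, -0.0, 1.9]
force: [-0.2, 0.4, 0.0]
gripper_width: 0.5
gripper_force: 0.0
```

Call:
{"method": "send_rows", "body": {"steps": [[[0.3,-0.9,0,0,0],[0,0,0.6,0,0],[0,0,0.9,0,0],[0,0,0.9,0,0],[0,0,0.9,0,0]]]}}

```text
time_s: 3.02
ee_pos: [509.2, 395.1, 80.5]
ee_rot: [180.0, -0.0, 1.7]
force: [0.7, -0.2, -0.7]
gripper_width: 0.6
gripper_force: 0.0
```

Call:
{"method": "send_rows", "body": {"steps": [[[0,0,0.6,0,0],[0,0,0.4,0,0],[0,0,0,0,0]]]}}

```text
time_s: 3.27
ee_pos: [506.8, 393.0, 37.4]
ee_rot: [179.7, 0.4, 1.7]
force: [-0.9, -0.8, 0.3]
gripper_width: 0.2
gripper_force: 0.0
```

```bash
cat > look.py <<'E'
from workcell import env
from m import *
th=0.029;rx=np.array([np.cos(th),np.sin(th)]);ry=np.array([-np.sin(th),np.cos(th)])
def tcp():
    s=env.state();p=s["ee_pos"];return s["time_s"],(p[:2]@rx).round(1),(p[:2]@ry).round(1),p[2].round(1),s["force"].round(2)
def ptr(n,f):
    # pixels whose rays at z=39 lie near the pointer's strip x'=594..612
    m=mask(f,(0,130,50),(10,255,255));v,u=np.nonzero(m)
    q=ray(f,np.c_[u,v],39)[:,:2]@np.c_[rx,ry]
    k=(q[:,0]>594)&(q[:,0]<616)&(q[:,1]>-360)&(q[:,1]<330)
    return q[k,1].mean().round(1),int(k.sum())
def look(ns=("scene",)):
    for n in ns:
        t=env.state()["time_s"];f=env.grab_frame(n);print(n,t,"ptr",ptr(n,f),"tcp",tcp());yield f
E
python3 -c "
from look import *
for f in look(('scene','side')): cv2.imwrite('pics/a%d.png'%f['intrinsics'][0,0],f['pixels'][:,:,::-1])
print(521.3*np.array(0)+ry@[631,-144.5])
"
```

```text
scene 3.2667 ptr (np.float64(297.9), 16) tcp (3.3167, np.float64(519.4), np.float64(379.1), np.float64(39.8), array([-0.39, -0.08,  0.34]))
side 3.3167 ptr (np.float64(295.6), 9) tcp (3.3667, np.float64(520.7), np.float64(380.1), np.float64(41.7), array([0.32, 0.31, 0.62]))
-162.73567720632062
```

Call:
{"method": "send_rows", "body": {"steps": [[[0,0.02,0.1,0,0],[0,0.02,0,0,0],[0,0.02,0,0,0],[0,0.02,0,0,0],[0,0.02,0,0,0]]]}}

```text
time_s: 3.78
ee_pos: [509.9, 391.5, 38.7]
ee_rot: [-180.0, -0.1, 1.6]
force: [-0.2, 0.2, 0.1]
gripper_width: 0.5
gripper_force: 0.0
```

```bash
python3 -c "
from look import *
for f in look(): pass
"
```

```text
scene 3.7833 ptr (np.float64(297.9), 16) tcp (3.8333, np.float64(521.0), np.float64(376.3), np.float64(38.5), array([-0.33,  0.33, -0.71]))
```

Call:
{"method": "send_rows", "body": {"steps": [[[0,0.02,0,0,0],[0,0.03,0,0,0],[0,0.04,0,0,0],[0,0.06,0,0,0],[0,0.08,0,0,0]]]}}

```text
time_s: 4.25
ee_pos: [509.9, 382.2, 38.0]
ee_rot: [-180.0, -0.0, 1.6]
force: [0.4, -0.1, -0.2]
gripper_width: 0.8
gripper_force: 0.1
```

Call:
{"method": "send_rows", "body": {"steps": [[[0,0.1,0,0,0],[0,0.12,0,0,0],[0,0.14,0,0,0],[0,0.16,0,0,0],[0,0.18,0,0,0]]]}}

```text
time_s: 4.67
ee_pos: [510.7, 353.5, 37.9]
ee_rot: [180.0, -0.0, 1.5]
force: [0.3, -0.2, -0.1]
gripper_width: 0.6
gripper_force: 0.1
```

Call:
{"method": "send_rows", "body": {"steps": [[[0,0.2,0,0,0],[0,0.22,0,0,0],[0,0.24,0,0,0],[0,0.26,0,0,0],[0,0.28,0,0,0]]]}}

```text
time_s: 5.08
ee_pos: [511.9, 305.1, 37.9]
ee_rot: [180.0, -0.0, 1.5]
force: [0.4, 0.3, 0.3]
gripper_width: 0.5
gripper_force: 0.1
```

```bash
python3 -c "
from look import *
for f in look(): pass
"
```

```text
scene 5.0833 ptr (np.float64(215.7), 14) tcp (5.1333, np.float64(520.0), np.float64(287.9), np.float64(37.8), array([-0.09, -0.81, -0.51]))
```

Call:
{"method": "send_rows", "body": {"steps": [[[0,0,-0.6,0,0],[0,0,-0.9,0,0],[0,0.7,-0.3,0,0],[0,0.96,0,0,0],[0,0.96,0,0,0]]]}}

```text
time_s: 5.55
ee_pos: [515.2, 200.8, 111.2]
ee_rot: [-180.0, -0.2, 1.7]
force: [0.3, -0.2, -0.2]
gripper_width: 0.4
gripper_force: 0.0
```

```bash
python3 -c "
from look import *
for f in look(('scene','side')): pass
"
```

```text
scene 5.55 ptr (np.float64(152.5), 15) tcp (5.6, np.float64(519.2), np.float64(178.6), np.float64(110.4), array([-2.48, -5.9 , -0.7 ]))
side 5.6 ptr (np.float64(144.9), 7) tcp (5.65, np.float64(519.4), np.float64(181.7), np.float64(110.2), array([-0.41,  0.68, -0.56]))
```

Call:
{"method": "send_rows", "body": {"steps": [[[0,0.7,0,0,0],[0,0.96,0,0,0],[0,0.96,0,0,0],[0,0.96,0,0,0],[0,0.96,0,0,0]]]}}

```text
time_s: 6.07
ee_pos: [519.4, 18.7, 109.9]
ee_rot: [-180.0, -0.0, 1.6]
force: [-0.1, -0.7, 0.3]
gripper_width: 0.6
gripper_force: 0.0
```

Call:
{"method": "send_rows", "body": {"steps": [[[0,0.96,0,0,0],[0,0.96,0,0,0],[0,0.96,0,0,0],[0,0.96,0,0,0],[0,0.5,0.4,0,0]]]}}

```text
time_s: 6.48
ee_pos: [526.7, -157.9, 96.4]
ee_rot: [179.8, -0.4, 1.4]
force: [0.7, 0.5, 0.5]
gripper_width: 0.9
gripper_force: 0.0
```

```bash
python3 -c "
from look import *
for f in look(): pass
"
```

```text
scene 6.4833 ptr (np.float64(40.1), 18) tcp (6.5333, np.float64(519.3), np.float64(-174.1), np.float64(91.9), array([-0.86, -2.5 , -1.66]))
```

Call:
{"method": "send_rows", "body": {"steps": [[[0,0,0.6,0,0],[0,0,0.7,0,0],[0,0,0.05,0,0],[0,0,0,0,0]]]}}

```text
time_s: 6.87
ee_pos: [523.0, -152.8, 38.6]
ee_rot: [-179.9, 0.2, 1.6]
force: [-0.1, -0.1, 0.2]
gripper_width: 0.3
gripper_force: 0.0
```

```bash
python3 -c "
from look import *
for f in look(('scene','side')): pass
"
```

```text
scene 6.8667 ptr (np.float64(-0.8), 16) tcp (6.9167, np.float64(519.7), np.float64(-168.3), np.float64(40.0), array([-0.86,  0.89,  0.66]))
side 6.9167 ptr (np.float64(-6.7), 17) tcp (6.9667, np.float64(520.5), np.float64(-168.6), np.float64(40.9), array([-0.02,  0.17,  0.58]))
```

Call:
{"method": "send_rows", "body": {"steps": [[[0,0,0.05,0,0],[0,0,0,0,0],[0,0,0,0,0],[0,0,0,0,0],[0,0,0,0,0]]]}}

```text
time_s: 7.38
ee_pos: [524.5, -153.6, 38.4]
ee_rot: [180.0, -0.0, 1.6]
force: [-0.3, -0.6, -0.6]
gripper_width: 0.6
gripper_force: 0.0
```

```bash
python3 -c "
from look import *
for f in look(('scene','side')): pass
"
```

```text
scene 7.3833 ptr (np.float64(-51.1), 16) tcp (7.4333, np.float64(519.8), np.float64(-168.8), np.float64(38.3), array([-0.12, -0.26,  0.39]))
side 7.4333 ptr (np.float64(-56.7), 18) tcp (7.4833, np.float64(519.8), np.float64(-168.8), np.float64(38.2), array([-0.69,  0.41, -0.61]))
```

Call:
{"method": "send_rows", "body": {"steps": [[[0,0,0,0,0],[0,0.03,0,0,0],[0,0.08,0,0,0],[0,0.12,0,0,0],[0,0.14,0,0,0]]]}}

```text
time_s: 7.9
ee_pos: [524.7, -168.8, 37.9]
ee_rot: [180.0, 0.0, 1.6]
force: [-0.5, 0.2, 0.3]
gripper_width: 0.5
gripper_force: 0.0
```

Call:
{"method": "send_rows", "body": {"steps": [[[0,0.14,0,0,0],[0,0.14,0,0,0],[0,0.14,0,0,0],[0,0.14,0,0,0]]]}}

```text
time_s: 8.23
ee_pos: [525.3, -191.6, 37.9]
ee_rot: [180.0, -0.0, 1.5]
force: [-0.3, -0.3, 0.2]
gripper_width: 0.4
gripper_force: 0.0
```

Call:
{"method": "send_rows", "body": {"steps": [[[0,0.14,0,0,0],[0,0.13,0,0,0],[0,0.12,0,0,0],[0,0.11,0,0,0],[0,0.1,0,0,0]]]}}

```text
time_s: 8.65
ee_pos: [526.0, -215.5, 38.0]
ee_rot: [180.0, -0.0, 1.6]
force: [-0.2, -1.5, -0.0]
gripper_width: 0.7
gripper_force: 0.5
```

Call:
{"method": "send_rows", "body": {"steps": [[[0,0.08,0,0,0],[0,0.06,0,0,0],[0,0.04,0,0,0]]]}}

```text
time_s: 8.9
ee_pos: [526.2, -222.2, 38.0]
ee_rot: [-180.0, -0.0, 1.5]
force: [-0.5, -0.4, 0.5]
gripper_width: 0.4
gripper_force: 0.1
```

```bash
python3 -c "
from look import *
for f in look(('scene','side')): pass
"
```

```text
scene 8.9 ptr (np.float64(-161.6), 11) tcp (8.95, np.float64(519.5), np.float64(-237.6), np.float64(38.0), array([-0.41, -0.77, -0.06]))
side 8.95 ptr (np.float64(-163.8), 16) tcp (9.0, np.float64(519.5), np.float64(-237.4), np.float64(38.0), array([ 1.39, -0.23,  0.11]))
```

Call:
{"method": "send_rows", "body": {"steps": [[[0,0,0,0,0],[0,0,0,0,0],[0,0,0,0,0],[0,0,0,0,0],[0,0,0,0,0]]]}}

```text
time_s: 9.42
ee_pos: [526.2, -221.8, 38.0]
ee_rot: [-180.0, -0.0, 1.6]
force: [0.4, -0.4, 0.3]
gripper_width: 0.7
gripper_force: 0.0
```

```bash
python3 -c "
from look import *
a=[]
for f in look(('scene','side')):
    u,v=(235,265) if f['intrinsics'][0,0]<500 else (295,258)
    a.append(cv2.resize(f['pixels'][v-30:v+30,u-40:u+40,::-1],None,fx=8,fy=8,interpolation=cv2.INTER_CUBIC)[:,:400] if 0 else cv2.resize(f['pixels'][v-30:v+30,u-33:u+33,::-1],None,fx=6,fy=6,interpolation=cv2.INTER_CUBIC))
cv2.imwrite('pics/b.png',np.hstack(a))
"
```

```text
scene 9.4167 ptr (np.float64(-157.7), 12) tcp (9.4667, np.float64(519.5), np.float64(-237.0), np.float64(38.0), array([-0.9 ,  0.55,  0.64]))
side 9.4667 ptr (np.float64(-158.7), 19) tcp (9.5167, np.float64(519.5), np.float64(-237.0), np.float64(38.0), array([ 0.39,  0.83, -0.87]))
```

View pics/b.png

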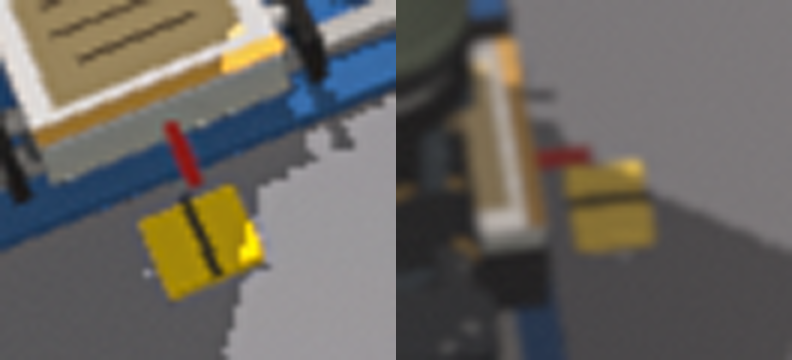

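The crop shows the red pointer's tip next to the black line of the yellow clip: left crop (195,180) against the line from (185,195) to (215,272). I'll measure the drift and the line exactly.

```bash
python3 -c "
from look import *
F={}
for n,(u,v) in dict(scene=(235.3-.5+.1,273.8-.3),side=(297.1,261.0)).items():
    f=dict(np.load(n+'0.npz'));print(n,'line',ray(f,(u,v),12)[0,:2]@np.c_[rx,ry])
for i in range(4):
    for f in look(): pass
"
```

```text
scene line [ 626.78850609 -161.90249469]
side line [ 625.7125146  -164.32172307]
scene 9.5167 ptr (np.float64(-157.0), 10) tcp (9.5667, np.float64(519.5), np.float64(-237.1), np.float64(37.9), array([-0.81,  0.04, -0.13]))
scene 9.5667 ptr (np.float64(-156.5), 12) tcp (9.6167, np.float64(519.5), np.float64(-237.1), np.float64(38.0), array([-0.1 , -0.42,  0.12]))
scene 9.6167 ptr (np.float64(-156.0), 11) tcp (9.6667, np.float64(519.5), np.float64(-237.1), np.float64(38.0), array([ 0.51,  0.18, -0.19]))
scene 9.6667 ptr (np.float64(-155.5), 13) tcp (9.7167, np.float64(519.5), np.float64(-237.1), np.float64(38.0), array([ 0.33, -0.72,  0.07]))
```

Call:
{"method": "send_rows", "body": {"steps": [[[0,0.2,0,0,0],[0,0.1,-0.8,0,0],[0,0,-0.9,0,0],[0,-0.9,0,0,0],[0,-0.9,0,0,0]]]}}

```text
time_s: 10.13
ee_pos: [526.6, -163.8, 108.5]
ee_rot: [179.9, -0.4, 1.3]
force: [0.5, 0.6, -1.2]
gripper_width: 0.3
gripper_force: 0.0
```

Call:
{"method": "send_rows", "body": {"steps": [[[0,-0.9,0,0,0],[0,-0.9,0,0,0],[0,-0.9,0,0,0],[0,-0.6,0,0,0],[0,0,0,0,0]]]}}

```text
time_s: 10.55
ee_pos: [520.7, -26.7, 106.1]
ee_rot: [-179.9, 0.0, 1.8]
force: [0.3, -1.2, -0.1]
gripper_width: 0.4
gripper_force: 0.0
```

```bash
python3 -c "
from look import *
for i in range(2):
    for f in look(('scene','side')): pass
"
```

```text
scene 10.55 ptr (np.float64(-152.3), 17) tcp (10.6, np.float64(520.0), np.float64(-43.7), np.float64(106.1), array([ 0.83, -0.21, -0.37]))
side 10.6 ptr (np.float64(-152.9), 20) tcp (10.65, np.float64(520.2), np.float64(-45.0), np.float64(106.1), array([-0.33, -0.61, -0.37]))
scene 10.65 ptr (np.float64(-152.3), 17) tcp (10.7, np.float64(520.2), np.float64(-45.7), np.float64(106.0), array([ 0.05, -0.5 ,  0.38]))
side 10.7 ptr (np.float64(-153.0), 21) tcp (10.75, np.float64(520.1), np.float64(-46.1), np.float64(106.0), array([ 0.01, -1.  , -0.53]))
```

Call:
{"method": "send_rows", "body": {"steps": [[[0,0,0.6,0,0],[0,0,0.9,0,0],[0,0,0.2,0,0],[0,0.2,0,0,0],[0,0.1,0,0,0]]]}}

```text
time_s: 11.17
ee_pos: [521.7, -43.6, 38.2]
ee_rot: [180.0, 0.0, 1.5]
force: [0.1, -0.4, 1.2]
gripper_width: 0.4
gripper_force: 0.0
```

Call:
{"method": "send_rows", "body": {"steps": [[[0,0.1,0,0,0],[0,0.08,0,0,0],[0,0.04,0,0,0],[0,0.02,0,0,0],[0,0,0,0,0]]]}}

```text
time_s: 11.58
ee_pos: [521.9, -51.9, 38.6]
ee_rot: [180.0, -0.1, 1.5]
force: [-0.1, 0.3, -0.1]
gripper_width: 0.6
gripper_force: 0.0
```

```bash
python3 -c "
from look import *
for f in look(('scene','side')): pass
"
```

```text
scene 11.5833 ptr (np.float64(-152.1), 18) tcp (11.6333, np.float64(520.1), np.float64(-66.8), np.float64(38.4), array([-0.87,  0.2 ,  0.26]))
side 11.6333 ptr (np.float64(-152.9), 20) tcp (11.6833, np.float64(520.0), np.float64(-66.7), np.float64(38.2), array([ 1.  , -0.06,  0.23]))
```

Call:
{"method": "send_rows", "body": {"steps": [[[0,0.02,0,0,0],[0,0.02,0,0,0],[0,0.02,0,0,0],[0,0.02,0,0,0],[0,0.02,0,0,0]]]}}

```text
time_s: 12.1
ee_pos: [521.7, -55.7, 37.9]
ee_rot: [180.0, 0.0, 1.6]
force: [0.2, -0.5, -0.2]
gripper_width: 0.3
gripper_force: 0.0
```

Call:
{"method": "send_rows", "body": {"steps": [[[0,0.01,0,0,0],[0,0.01,0,0,0],[0,0.01,0,0,0],[0,0.01,0,0,0],[0,0.01,0,0,0]]]}}

```text
time_s: 12.52
ee_pos: [521.7, -57.7, 37.9]
ee_rot: [180.0, -0.0, 1.5]
force: [0.4, 0.5, 0.1]
gripper_width: 0.7
gripper_force: 0.0
```

Call:
{"method": "send_rows", "body": {"steps": [[[0,0.01,0,0,0],[0,0.01,0,0,0],[0,0.01,0,0,0],[0,0.01,0,0,0],[0,0.01,0,0,0]]]}}

```text
time_s: 12.93
ee_pos: [521.8, -59.7, 37.9]
ee_rot: [180.0, -0.0, 1.5]
force: [-1.1, -0.0, -0.8]
gripper_width: 0.2
gripper_force: 0.0
```

Call:
{"method": "send_rows", "body": {"steps": [[[0,0.01,0,0,0],[0,0.01,0,0,0],[0,0.01,0,0,0],[0,0.01,0,0,0],[0,0.01,0,0,0]]]}}

```text
time_s: 13.35
ee_pos: [521.8, -61.7, 37.9]
ee_rot: [180.0, -0.0, 1.5]
force: [-0.7, 1.0, -0.3]
gripper_width: 0.6
gripper_force: 0.1
```

```bash
python3 -c "
from look import *
for i in range(2):
    for f in look(('scene','side')): pass
"
```

```text
scene 13.35 ptr (np.float64(-152.1), 18) tcp (13.4, np.float64(519.8), np.float64(-76.8), np.float64(38.0), array([-0.46,  0.24,  0.65]))
side 13.4 ptr (np.float64(-152.8), 21) tcp (13.45, np.float64(519.8), np.float64(-76.8), np.float64(37.9), array([ 0.19, -0.95, -0.66]))
scene 13.45 ptr (np.float64(-152.5), 17) tcp (13.5, np.float64(519.8), np.float64(-76.8), np.float64(38.0), array([-1.31,  0.12, -0.39]))
side 13.5 ptr (np.float64(-153.0), 22) tcp (13.55, np.float64(519.8), np.float64(-76.8), np.float64(38.0), array([-0.09, -0.15,  0.11]))
```

Call:
{"method": "send_rows", "body": {"steps": [[[0,0.01,0,0,0],[0,0.01,0,0,0],[0,0.01,0,0,0],[0,0.01,0,0,0],[0,0.01,0,0,0]]]}}

```text
time_s: 13.97
ee_pos: [521.9, -63.7, 38.0]
ee_rot: [180.0, -0.0, 1.5]
force: [-0.3, 0.2, 0.7]
gripper_width: 0.3
gripper_force: 0.0
```

Call:
{"method": "send_rows", "body": {"steps": [[[0,0.01,0,0,0],[0,0.01,0,0,0],[0,0.01,0,0,0],[0,0.01,0,0,0],[0,0.01,0,0,0]]]}}

```text
time_s: 14.38
ee_pos: [522.0, -65.7, 38.0]
ee_rot: [180.0, -0.0, 1.5]
force: [0.2, 0.4, -0.1]
gripper_width: 0.4
gripper_force: 0.0
```

Call:
{"method": "send_rows", "body": {"steps": [[[0,0.01,0,0,0],[0,0.01,0,0,0],[0,0.01,0,0,0],[0,0.01,0,0,0],[0,0.01,0,0,0]]]}}

```text
time_s: 14.8
ee_pos: [522.0, -67.7, 37.9]
ee_rot: [180.0, 0.0, 1.5]
force: [-0.1, 0.3, 0.4]
gripper_width: 0.5
gripper_force: 0.0
```

```bash
python3 -c "
from look import *
for i in range(2):
    for f in look(('scene','side')): pass
"
```

```text
scene 14.8 ptr (np.float64(-158.3), 18) tcp (14.85, np.float64(519.8), np.float64(-82.8), np.float64(37.9), array([ 0.25, -0.48,  0.59]))
side 14.85 ptr (np.float64(-158.8), 20) tcp (14.9, np.float64(519.8), np.float64(-82.8), np.float64(37.9), array([ 0.57, -0.86,  0.51]))
scene 14.9 ptr (np.float64(-158.8), 18) tcp (14.95, np.float64(519.8), np.float64(-82.8), np.float64(37.9), array([0.85, 0.28, 0.  ]))
side 14.95 ptr (np.float64(-159.5), 23) tcp (15.0, np.float64(519.8), np.float64(-82.8), np.float64(37.9), array([ 0.07, -0.46,  0.26]))
```

Still rolling slowly towards the line; let it settle.

Call:
{"method": "send_rows", "body": {"steps": [[[0,0,0,0,0],[0,0,0,0,0],[0,0,0,0,0],[0,0,0,0,0],[0,0,0,0,0]]]}}

```text
time_s: 15.42
ee_pos: [522.0, -67.6, 38.0]
ee_rot: [180.0, -0.0, 1.5]
force: [-0.8, -0.3, -0.0]
gripper_width: 0.4
gripper_force: 0.0
```

Call:
{"method": "send_rows", "body": {"steps": [[[0,0,0,0,0],[0,0,0,0,0],[0,0,0,0,0],[0,0,0,0,0],[0,0,0,0,0]]]}}

```text
time_s: 15.83
ee_pos: [522.0, -67.7, 37.9]
ee_rot: [180.0, -0.0, 1.5]
force: [-0.5, -0.6, -0.3]
gripper_width: 0.5
gripper_force: 0.0
```

```bash
python3 -c "
from look import *
for i in range(2):
    for f in look(('scene','side')): pass
"
```

```text
scene 15.8333 ptr (np.float64(-159.7), 19) tcp (15.8833, np.float64(519.8), np.float64(-82.8), np.float64(37.9), array([-0.66,  0.05,  0.22]))
side 15.8833 ptr (np.float64(-160.2), 25) tcp (15.9333, np.float64(519.8), np.float64(-82.8), np.float64(37.9), array([ 0.38,  1.31, -0.16]))
scene 15.9333 ptr (np.float64(-159.6), 18) tcp (15.9833, np.float64(519.8), np.float64(-82.8), np.float64(37.9), array([-0.07,  0.46,  0.34]))
side 15.9833 ptr (np.float64(-160.4), 26) tcp (16.0333, np.float64(519.8), np.float64(-82.7), np.float64(37.9), array([ 0.18, -0.4 , -0.38]))
```

Settled about 2–4 mm short of the line and free of the hand. Retreating.

Call:
{"method": "send_rows", "body": {"steps": [[[0,-0.3,0,0,0],[0,-0.5,0,0,0],[0,0,-0.8,0,0],[0,0,-0.9,0,0],[0,0,-0.9,0,0]]]}}

```text
time_s: 16.45
ee_pos: [520.2, -34.4, 142.6]
ee_rot: [-180.0, 0.1, 1.6]
force: [0.5, -0.8, -0.0]
gripper_width: 0.5
gripper_force: 0.0
```

Call:
{"method": "send_rows", "body": {"steps": [[[0,0,0,0,0],[0,0,0,0,0],[0,0,0,0,0],[0,0,0,0,0],[0,0,0,0,0]]]}}

```text
time_s: 16.87
ee_pos: [520.0, -35.4, 140.3]
ee_rot: [-180.0, 0.2, 1.5]
force: [-0.4, 0.1, -0.0]
gripper_width: 0.2
gripper_force: 0.0
```

```bash
python3 -c "
from look import *
for f in look(('scene','side','scene')): pass
cv2.imwrite('pics/c.png',f['pixels'][:,:,::-1])
"
```

```text
scene 16.8667 ptr (np.float64(-159.6), 18) tcp (16.9167, np.float64(519.0), np.float64(-50.5), np.float64(140.5), array([0.05, 0.07, 0.58]))
side 16.9167 ptr (np.float64(-160.4), 26) tcp (16.9667, np.float64(519.2), np.float64(-50.6), np.float64(140.7), array([-0.08, -0.09,  0.07]))
scene 16.9667 ptr (np.float64(-159.6), 18) tcp (17.0167, np.float64(519.4), np.float64(-50.7), np.float64(140.9), array([ 0.33, -0.51, -0.16]))
```

View pics/c.png

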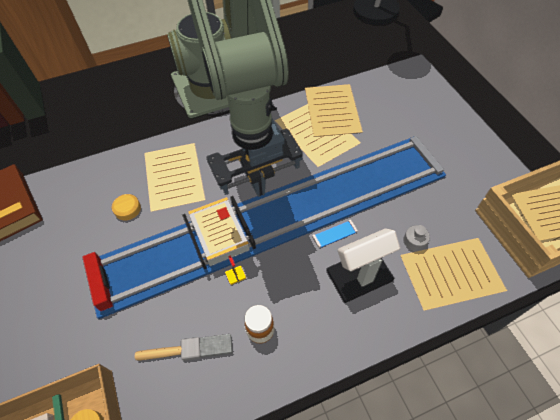

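The picture shows the carriage at rest at px (218,230), with its pointer (233,263) at the clip's line (235,274). The hand is clear and nothing else has moved.

```bash
python3 -c "
from workcell import env
print(env.job_done())"
```

```text
the job is handed in; nothing more can be done
None
```

Job handed in: the carriage rolled through the window untouched at about 0.11–0.13 m/s and was braked on its front end, but it rolled back about 10 mm, so I eased it forward again from behind at about 5 mm/s; it now rests released, about 2–4 mm from the yellow mark's line, and the highest force reading while touching it was about 1.5 N (sampled at the end of each move, not continuously).

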